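Clamp a battery pack with a wing screw

ROBOT

A 7-joint arm with a two-finger parallel gripper is mounted at the origin on a cart in front of the work surface, level with it; the furniture and walls round the work are solid. World frame = base frame: x ahead of the robot, y to its left, z up, the work surface at z = 0. Lengths are in m, angles in rad, forces in N, time in s.
With the tool pointing down it reaches from about 0.35 to 0.9 m from the base axis. Payload 8.1 kg.
Tool frame: the origin (TCP) lies midway between the tips of the shut fingers; the grasp point (between the pads) lies 19 mm behind it; z points along the fingers, y is the line along which they close (so a half turn about z gives the same grasp; the last joint's range is limited). The gripper opens to 92 mm and grips with 3 to 60 N. Pads are 19 mm wide; open, the fingers measure 130 mm over their backs; the gripper's body (75 mm by 190 mm) begins 47 mm behind the grasp point.
Start: joints at [1.025, 0.434, 0.025, 1.573, -0.012, 1.134, -0.075], TCP at [0.268, -0.565, 0.227] pointing down, gripper open.
Joint ranges: [-2.62, 2.62], [-0.44, 2.09], [-1.27, 1.32], [0.08, 2.57], [-1.32, 4.46], [0.12, 2], [-2.74, 2.74]. Speed limits (rad/s): [2.22, 2.22, 3.01, 3.01, 3.14, 3.14, 3.14].

INTERFACE

Orientations are given as a rotation vector (axis times angle).
In Python, from cell import arm gives the robot as it stands.
- The arm moves only by the tool send_rows, never from a script. Its argument "increments" is a list of rows, each a list of 3 entries, a list of its own where there are three numbers: the finger opening in cm, from 0 to 9.18, then the shift along the tool's x, y, z in cm, then the turn, a rotation vector about the tool's x, y, z in rad. A call has 1 to 5 rows; each row shifts and turns the commanded pose from where the row before left it, along the tool's axes as they then stand; what a row does not reach is not made up. A row lasts 1/10 s, in which the tool goes at most 50 mm and 8.59 degrees, less where a joint would pass 70% of its speed; a pose out of reach is approached as far as the arm can. A call is refused whole if a number of a shift passes 5 or a number of a turn 0.15, either way. A call with a gripper value outside its range is refused whole. The fingers move at their own pace and stop on an object; "force" is the grip in N (left out, the last holds). Time passes only in rows, so rows that do not move let the fingers close. It gives the time, the measured TCP pose, the force, the opening and the grip force at its end, in the units of the state.
- arm.observe(): the state, without advancing time (a new reading comes with each control period).
- arm.get_image(name): name is "scene" or "top" or "wrist"; returns the picture (400x640x3 uint8, red, green, blue); there is no depth.
- arm.camera_params(name): a dict with "camera_matrix" (3x3 intrinsics, pixels), "R" (3x3) and "t" (3): a world point X has camera coordinates R X + t. Camera axes: x right, y down, z forward; pixel columns grow to the right and rows downward; lengths in m; the calibration is good to about 2 mm. A picture is of the moment at which its call begins: read the wrist's pose just before it. camera_params takes no time and is no camera call; for the wrist camera it gives the pose at the moment of the call.
- arm.sign_off(): hands the job in; it is judged then, once.
The state is a dict: "clock": time; "joints": joint angles; "dq": joint speeds; "joint_efforts": joint torques, N m; "position": TCP position; "ee_rot": TCP orientation; "force": force on the tool from outside, world axes, zero at the start; "ft_torque": the same for the moment, N m; "width": opening from 0.0 (shut) to 1.0 (fully open); "gripper_force": force on a finger pad.
Only numpy, scipy, OpenCV 4.12 (cv2) and the standard library are available. Lean on these libraries where they do the work, as an engineer would, in place of code of your own. Each camera call takes 0.05 s, during which the arm holds its last target. There are 200 camera calls.

TASK

Clamp the battery pack in the holding fixture by pushing alone: with a fingertip, push the sliding jaw up until the pack sits snug between the jaw and the end fence, and then tighten the wing screw clockwise by stroking its wings round with a fingertip until it comes up against its stop. Grip and lift nothing, push gently (do not force the screw past its stop), and leave everything else on the table where it stands.

Things in the scene. Friction and masses are not known exactly. Their poses are not given: they have to be found in the camera images.
- fixture: The aluminium holding fixture, fixed and level. Origin: on the table under its middle; base plate x -100 to +52 mm, y -175 to +145 mm, 10 mm thick. Its x axis points away from the robot (turned by up to 0.4 rad), its y axis to the left. Back rail on the far side, end fence at the left end, sliding jaw in the middle, lock block (44 x 44 mm, top at z = 40 mm) under the wing screw at the right end.
- fence_face (a point): Point on the inner face of the end fence (fixture y = +125 mm), opposite the pack's middle, 30 mm above the table. The fence spans fixture x -93 to +37 mm, is 14 mm thick and its top is 49 mm above the table.
- rail_face (a point): Point on the inner face of the back rail (fixture x = +40 mm), level with the wings and straight behind the wing screw's axis, 40 mm from it. The rail runs the fixture's whole length, 12 mm thick, top 80 mm above the table, higher than the wings: a finger cannot pass all the way round the screw, so lift it out and set it behind a wing again.
- jaw (a joint): Travel of the sliding jaw along fixture +y (m). Front face at y = -10 mm + joint, back face at -22 mm + joint. Starts at 0 to 0.022; about 0.067 when the pack (68 mm between jaw and fence) is snug; 0.085 is the end of travel without pack. 3 N of friction, 2 to 5 N more when it pushes the pack; stays where it is left.
- jaw_back (a point): Point to push on the jaw's back face, 10 mm below its top edge, 45 mm above the table, at fixture x = -32 mm; moves with the jaw. The jaw is a 12 mm aluminium plate across the fixture, x -77 to +13 mm, z 12 to 55 mm. Between its back and the wing screw's reach 75 mm or more are open, apart from the bar.
- bar_end (a point): Right-hand end of the jaw's square steel bar, 14 x 14 mm (fixture x -7 to +7 mm, z 13 to 27 mm), which runs from the jaw's back in -y through the lock block and moves with the jaw.
- wing_screw (a joint): Angle of the wing screw (rad), growing clockwise seen from above, which tightens it. Starts loose at 0 to 2.4; comes up against a firm stop, tight, at 9.4. At 0 the wings lie along fixture y: in the fixture's frame the wings point at pi/2 - joint and 3 pi/2 - joint, anticlockwise from its x axis. 0.035 N m of friction; stays where it is left.
- screw_axis (a point): Point on the wing screw's vertical axis at half the wings' height, 62 mm above the table (fixture x = 0, y = -135 mm). Black; hub of 12 mm radius, z 44 to 72 mm above the table, on a washer (z 40 to 44); two upright wings 8 mm thick, z 50 to 74 mm, ending in round 12 mm ribs, z 49 to 75 mm, that reach 36 mm from the axis.
- battery_pack: Black tool battery pack, 118 x 70 x 54 mm, 0.35 to 0.6 kg, standing loose on the fixture's base plate (top at 10 mm) between jaw and fence. Origin: centre of its underside; x along its 118 mm length, which lies across the fixture (along fixture x), within 0.08 rad. When snug its origin is 34 mm from the fence's inner face.
- cell: Bystander: a green battery cell standing on end, 18 mm across, 66 mm high, in front of the fixture on the robot's side. Origin: centre of its underside.
- tape_roll: Bystander: small black tape roll lying flat, 57 mm across, 19 mm high, in front of the fixture. Origin: centre of its underside.
- charger_brick: Bystander: black power brick, 129 x 49 x 29 mm, behind the back rail. Origin: centre of its underside.
- bottle: Bystander: white plastic bottle, 53 mm across, 92 mm high, to the left of the fixture. Origin: centre of its underside.
- screwdriver: Bystander: blue screwdriver lying across in front of the fixture's right end, 171 x 31 x 33 mm. Origin: centre of its underside.
- bit_box: Bystander: dark bit case, 45 x 80 x 26 mm, to the right of the fixture. Origin: centre of its underside.
Mind the look-alikes: they are no part of the job. What is shaped like the battery_pack but red is not meant.

How it is judged:
By the outcome, as a careful person would: the job done as asked, in the order asked, and still so for the second after the job is handed in, with the robot touching nothing.
It also fails if it takes over 61 s, if anything falls off the work surface, if the arm or the gripper's body presses on something with over 40 N, if the wrist force passes 120 N, or if a joint passes its speed limit or range.

## Working session

There is one attempt and no reset: what is moved stays moved. The work goes in short steps, Python scripts to look and compute and a tool call to move; the robot and the scene stay as the last step left them, time stands still between calls to the robot, and variables do not carry over. Pictures are saved under pics/ and viewed, at most 10 in all, crops included, and the job is handed in when it is done.

Besides the shell and the picture viewer there is one more tool, called after ">>>" as a command line: name --argument value ..., lists and objects as JSON in quotes. send_rows: Moves the arm, as the interface text tells. Its arguments: {"type":"object","properties":{"increments":{"type":"array"},"force":{"type":"number"}},"required":["increments"]}

```bash
mkdir -p pics; python3 - <<'E'
from cell import arm
import cv2
s=arm.observe(); print(s)
for n in("top","scene"):
    im=arm.get_image(n); cv2.imwrite(f"pics/{n}0.png",im[:,:,::-1])
    p=arm.camera_params(n); print(n,p)
E
```

```text
{'clock': 0.0, 'joints': array([ 1.02544678,  0.43522037,  0.02498327,  1.57409344, -0.01160963,
        1.13399103, -0.07510355]), 'dq': array([ 0.00091811,  0.00148018, -0.00066112, -0.00049417, -0.00024451,
       -0.00143118, -0.00029562]), 'joint_efforts': array([-2.07165313e-04, -6.67854810e+01,  9.84900780e-01, -3.14470768e+01,
       -6.06294698e-02,  4.28700924e-02,  1.81501996e-04]), 'position': array([ 0.26749416, -0.56430231,  0.22594813]), 'ee_rot': array([-3.06350052e+00, -6.89342199e-01,  7.49370017e-04]), 'force': array([ 0.24494354,  0.13713994, -0.14021112]), 'ft_torque': array([-0.01923576, -0.03362589,  0.01153456]), 'gripper_force': 0.0, 'width': 1.001826489687138}
top {'camera_matrix': array([[418.81980002,   0.        , 316.6392015 ],
       [  0.        , 418.81980002, 199.59296192],
       [  0.        ,   0.        ,   1.        ]]), 'R': array([[-0.0184646 , -0.99966305,  0.0182439 ],
       [-0.99007694,  0.01573906, -0.13964215],
       [ 0.13930795, -0.0206413 , -0.99003395]]), 't': array([0.01360525, 0.55570835, 1.0923526 ])}
scene {'camera_matrix': array([[363.13112505,   0.        , 314.79145182],
       [  0.        , 363.13112505, 196.98471452],
       [  0.        ,   0.        ,   1.        ]]), 'R': array([[-0.86962739, -0.49346613, -0.01547229],
       [-0.33598748,  0.61448621, -0.71380608],
       [ 0.36174663, -0.61554682, -0.70017247]]), 't': array([0.48210473, 0.20055618, 0.91618308])}
```

View pics/top0.png

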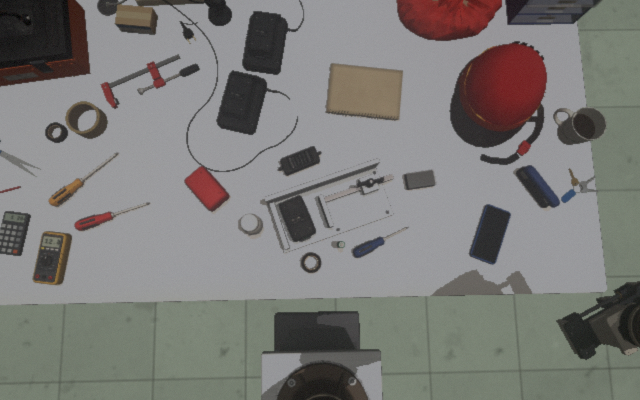

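View pics/scene0.png

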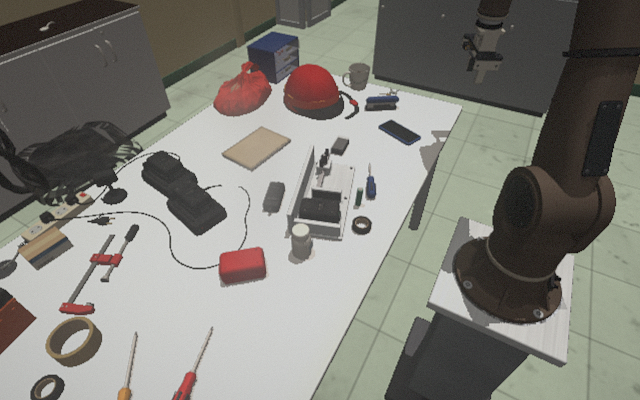

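The top view shows the fixture at about (330,205). The black pack in it is at (296,218), the jaw at (325,210) and the wing screw at (372,184). Candidates for the pack are the black one at (296,218), the red look-alike at (207,188), the black chargers at (242,100) and (265,43), and the brick at (300,160). I choose (296,218), between jaw and fence, and check it in a close crop.

```bash
python3 - <<'E'
import cv2
im=cv2.imread("pics/top0.png")[150:260,255:415]
cv2.imwrite("pics/c1.png",cv2.resize(im,None,fx=5,fy=5,interpolation=cv2.INTER_CUBIC))
E
```

```text
(no output)
```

View pics/c1.png

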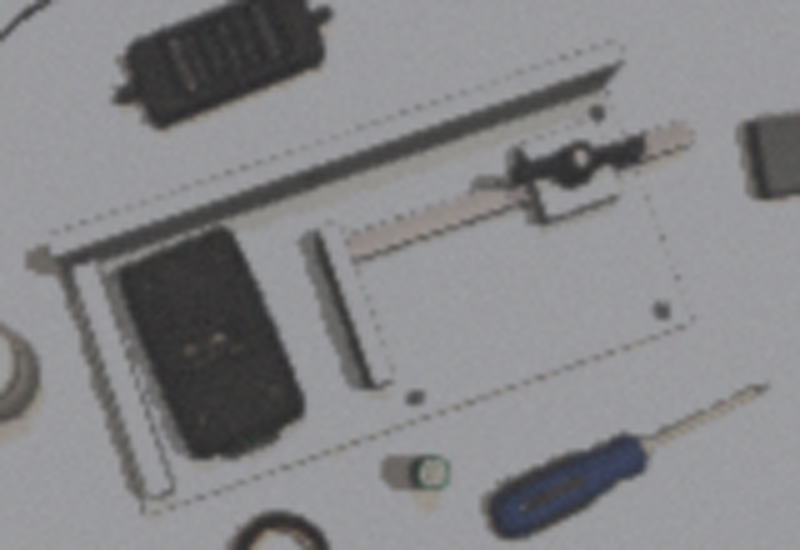

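The crop shows the black pack between the fence (left) and the jaw, with a clear gap to the jaw. The screw hub is at crop (578,162) with wings from (515,165) to (640,150). The plate corners are at (690,320) and (145,512), and the rail's end is at (622,45).

```bash
cat > h.py <<'E'
import numpy as np, cv2
from scipy.spatial.transform import Rotation as Ro
from scipy.optimize import least_squares
def proj(p,X): return cv2.projectPoints(np.asarray(X,float).reshape(-1,1,3),cv2.Rodrigues(p["R"])[0],p["t"],p["camera_matrix"],None)[0].reshape(-1,2)
def ray(p,u,z):
    K=p["camera_matrix"];R=p["R"];C=-R.T@p["t"];d=R.T@np.linalg.solve(K,[u[0],u[1],1]); return C+d*(z-C[2])/d[2]
def F2W(f,X):
    X=np.atleast_2d(X);c,s=np.cos(f[2]),np.sin(f[2]); return X@np.array([[c,s,0],[-s,c,0],[0,0,1]])+[f[0],f[1],0]
def W2F(f,X): 
    X=np.atleast_2d(X)-[f[0],f[1],0];c,s=np.cos(f[2]),np.sin(f[2]); return X@np.array([[c,-s,0],[s,c,0],[0,0,1]])
E
python3 - <<'E'
from h import *
from cell import arm
p=arm.camera_params("top")
M=np.array([[-100,-175,10],[-100,145,10],[52,-175,80],[0,-135,72]])/1e3
U=np.array([[690,320],[145,512],[622,45],[578,162]])/5+[255,150]
r=least_squares(lambda f:(proj(p,F2W(f,M))-U).ravel(),[.4,0,.2])
print(r.x,r.fun.reshape(-1,2)); f=r.x
for n,u,z in [("wingL",(515,165),.074),("wingR",(643,150),.074),("jawtopR",(345,228),.055),("jawtopnear",(388,382),.055),("bar",(692,132),.027),("packR",(240,262),.064),("packnr",(303,405),.064),("cell",(432,472),.066),("drvtip",(765,385),.015),("drvhandle",(640,440),.03),("bit",(745,125),.026),("hub",(578,162),.072)]:
    w=ray(p,np.array(u)/5+[255,150],z); print(n,w.round(3),W2F(f,w).round(4))
E
```

```text
[ 0.55507074 -0.01128985  0.31053169] [[ 0.55538387  1.06801941]
 [-0.49952308  0.32127041]
 [-0.44246248 -0.80680058]
 [ 0.40256357 -0.57005413]]
wingL [ 0.593 -0.105  0.074] [[ 0.0078 -0.101   0.074 ]]
wingR [ 0.6   -0.173  0.074] [[-0.0063 -0.1679  0.074 ]]
jawtopR [ 0.564 -0.015  0.055] [[ 0.0073 -0.0067  0.055 ]]
jawtopnear [ 0.481 -0.036  0.055] [[-0.0778 -0.0014  0.055 ]]
bar [ 0.619 -0.209  0.027] [[ 2.00e-04 -2.08e-01  2.70e-02]]
packR [0.545 0.041 0.064] [[0.0067 0.0524 0.064 ]]
packnr [0.47  0.009 0.064] [[-0.0753  0.0453  0.064 ]]
cell [ 0.433 -0.058  0.066] [[-0.13   -0.0069  0.066 ]]
drvtip [ 0.479 -0.246  0.015] [[-0.1438 -0.2001  0.015 ]]
drvhandle [ 0.45  -0.173  0.03 ] [[-0.1497 -0.1219  0.03  ]]
bit [ 0.623 -0.239  0.026] [[-0.0054 -0.2375  0.026 ]]
hub [ 0.595 -0.139  0.072] [[-0.0011 -0.1335  0.072 ]]
```

```bash
cat >> h.py <<'E'
f0=np.array([0.5551,-0.0113,0.3105])
def tool(s,f=f0):
    Rm=Ro.from_rotvec(s["ee_rot"]).as_matrix(); print("t",round(s["clock"],2),"TCPf mm",(W2F(f,s["position"])*1e3).round(1),"yaw_f",round(np.arctan2(Rm[1,0],Rm[0,0])-f[2],3),"z",Rm[:,2].round(3),"F_f",W2F([0,0,f[2]],s["force"]).round(1),"q",s["joints"].round(2)); return Rm
E
python3 - <<'E'
from h import *
from cell import arm
s=arm.observe(); R0=tool(s)
for yaw in (f0[2],f0[2]-np.pi):
    Rt=Ro.from_euler('z',yaw).as_matrix()@np.diag([1,-1,-1.])
    tgt=F2W(f0,[[-.032,-.06,.12]])[0]
    dv=Ro.from_matrix(R0.T@Rt).as_rotvec(); n=16; R=R0.copy();P=s["position"].copy()
    print("turn",dv)
    k=int(np.ceil(abs(dv).max()/.14)); step=(tgt-P)/n
    for i in range(n):
        sh=R.T@step*100; r=dv/k if i<k else dv*0
        print(sh.round(2),r.round(3)); R=R@Ro.from_rotvec(r).as_matrix()
    if k<=8: break
E
```

```text
t 0.1 TCPf mm [[-442.8 -438.7  226. ]] yaw_f 0.132 z [-0.001  0.001 -1.   ] F_f [[-0.  -0.1  0.3]] q [ 1.03  0.44  0.02  1.57 -0.01  1.13 -0.08]
turn [-0.00139322  0.00024203  0.13229384]
[ 2.86 -2.01  0.66] [-0.001  0.     0.132]
[ 2.57 -2.37  0.66] [-0.  0.  0.]
[ 2.57 -2.37  0.66] [-0.  0.  0.]
[ 2.57 -2.37  0.66] [-0.  0.  0.]
[ 2.57 -2.37  0.66] [-0.  0.  0.]
[ 2.57 -2.37  0.66] [-0.  0.  0.]
[ 2.57 -2.37  0.66] [-0.  0.  0.]
[ 2.57 -2.37  0.66] [-0.  0.  0.]
[ 2.57 -2.37  0.66] [-0.  0.  0.]
[ 2.57 -2.37  0.66] [-0.  0.  0.]
[ 2.57 -2.37  0.66] [-0.  0.  0.]
[ 2.57 -2.37  0.66] [-0.  0.  0.]
[ 2.57 -2.37  0.66] [-0.  0.  0.]
[ 2.57 -2.37  0.66] [-0.  0.  0.]
[ 2.57 -2.37  0.66] [-0.  0.  0.]
[ 2.57 -2.37  0.66] [-0.  0.  0.]
```

>>> send_rows --increments '[[0, [2.8, -2.2, 0], [0, 0, 0.132]], [0, [2.7, -2.5, 0], [0, 0, 0]], [0, [2.7, -2.5, 0], [0, 0, 0]], [0, [2.7, -2.5, 0], [0, 0, 0]], [0, [2.7, -2.5, 0], [0, 0, 0]]]'

```text
clock: 0.6
position: [0.3562, -0.4031, 0.2265]
ee_rot: [-3.103, -0.486, 0.001]
force: [0.3, -0.4, 0.1]
width: 0.611
gripper_force: 0.0
```

>>> send_rows --increments '[[0, [2.7, -2.5, 0], [0, 0, 0]], [0, [2.7, -2.5, 0], [0, 0, 0]], [0, [2.7, -2.5, 0], [0, 0, 0]], [0, [2.7, -2.5, 0], [0, 0, 0]], [0, [2.7, -2.5, 0], [0, 0, 0]]]'

```text
clock: 1.1
position: [0.4465, -0.2429, 0.2265]
ee_rot: [-3.104, -0.486, 0.001]
force: [0.2, 0.0, 0.3]
width: 0.177
gripper_force: 0.0
```

>>> send_rows --increments '[[0, [2.7, -2.5, 0], [0, 0, 0]], [0, [2.7, -2.5, 0], [0, 0, 0]], [0, [2.7, -2.5, 0], [0, 0, 0]], [0, [1, -1, 0], [0, 0, 0]], [0, [0, 0, 0], [0, 0, 0]]]'

```text
clock: 1.6
position: [0.5075, -0.1332, 0.2264]
ee_rot: [-3.102, -0.492, 0.0]
force: [-0.3, -0.9, -0.7]
width: 0.007
gripper_force: 0.0
```

```bash
python3 - <<'E'
from h import *
from cell import arm
s=arm.observe(); tool(s); p=arm.camera_params("wrist"); im=arm.get_image("wrist"); cv2.imwrite("pics/w1.png",im[:,:,::-1])
import pickle; pickle.dump(p,open("w1.pkl","wb")); print(p, s["width"])
for X in [[0,-.135,.072],[-.1,-.175,.01],[-.1,.145,.01],[-.032,-.0,.055]]: print(X,proj(p,F2W(f0,X)))
E
```

```text
t 1.6 TCPf mm [[ -82.5 -101.6  226.4]] yaw_f 0.004 z [-0.     0.001 -1.   ] F_f [[-0.6 -0.8 -0.7]] q [ 0.29  0.28 -0.17  1.8   0.05  1.06 -1.16]
{'camera_matrix': array([[285.13069796,   0.        , 315.15357119],
       [  0.        , 285.13069796, 199.11592046],
       [  0.        ,   0.        ,   1.        ]]), 'R': array([[ 0.30994317, -0.95075458, -0.00098472],
       [-0.92072208, -0.30041061,  0.24904683],
       [-0.23707823, -0.07628371, -0.96849094]]), 't': array([-0.28367906,  0.39400208,  0.49724673])} 0.007081281438775136
[0, -0.135, 0.072] [[347.85641212 107.73086346]]
[-0.1, -0.175, 0.01] [[370.15300842 189.01103074]]
[-0.1, 0.145, 0.01] [[131.12271086 187.87803245]]
[-0.032, -0.0, 0.055] [[225.41940486 137.85968302]]
```

View pics/w1.png

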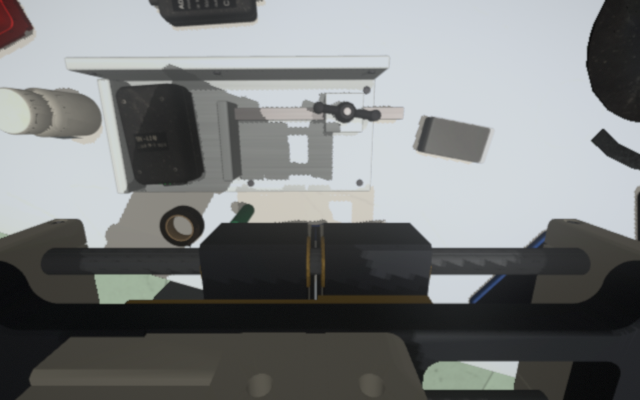

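```bash
python3 - <<'E'
import cv2
im=cv2.imread("pics/w1.png")[45:205,200:420]
cv2.imwrite("pics/c2.png",cv2.resize(im,(770,560),interpolation=cv2.INTER_CUBIC))
E
```

```text
(no output)
```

View pics/c2.png

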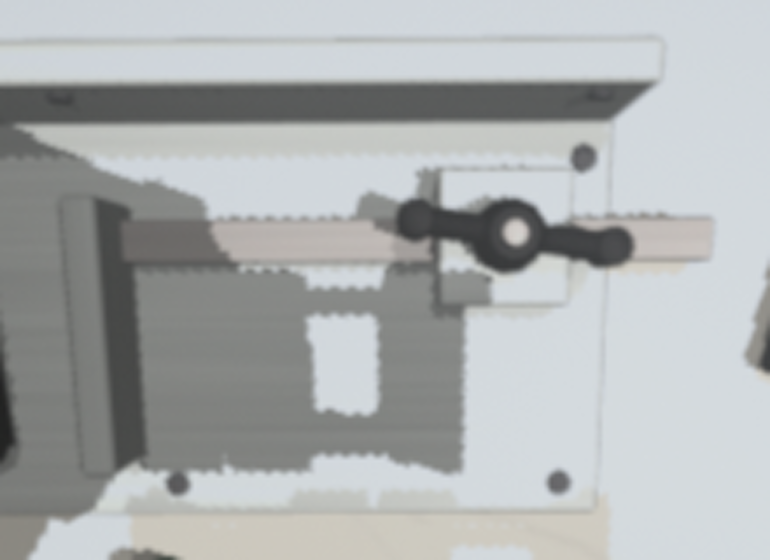

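The hub is at (512,235) in the crop, the ribs at (416,219) and (610,245), the lock block's top corners at (441,168), (572,170), (567,303) and (440,305), and the jaw's back top edge runs from (93,197) to (115,470).

```bash
python3 - <<'E'
from h import *
import pickle; p=pickle.load(open("w1.pkl","rb"))
M=np.array([[52,-175,80],[40,-175,80],[-100,-175,10],[0,-135,72],[22,-113,40],[22,-157,40],[-22,-157,40],[-22,-113,40]])/1e3
U=np.array([[664,38],[658,82],[595,510],[512,235],[441,168],[572,170],[567,303],[440,305]])/3.5+[200,45]
r=least_squares(lambda f:(proj(p,F2W(f,M))-U).ravel(),f0); f=r.x
print(f,r.fun.reshape(-1,2).round(1).tolist())
for n,u,z in [("ribL",(416,219),.075),("ribR",(610,245),.075),("hub",(512,235),.072),("jawback far",(93,197),.055),("jawback nr",(115,470),.055),("barend",(713,239),.027),("jf",(62,197),.055)]:
    print(n,(1e3*W2F(f,ray(p,np.array(u)/3.5+[200,45],z))).round(1))
E
```

```text
[ 0.54923279 -0.01208384  0.32372009] [[0.1, -0.8], [1.1, 0.0], [0.2, 0.8], [0.4, -0.4], [-1.3, 0.0], [0.1, -0.9], [0.2, 0.9], [-1.0, 0.7]]
ribL [[   4.3 -105.9   75. ]]
ribR [[  -3.6 -163.3   75. ]]
hub [[  -0.4 -134.6   72. ]]
jawback far [[12.9 -5.4 55. ]]
jawback nr [[-73.6  -5.3  55. ]]
barend [[  -0.3 -208.    27. ]]
jf [[13.   4.3 55. ]]
```

>>> send_rows --increments '[[0, [1.5, -1.7, 2.5], [0, 0, -0.009]], [0, [1.6, -1.7, 3.5], [0, 0, 0]], [0, [1.5, -1.7, 3.5], [0, 0, 0]], [0, [0, 0, 3.5], [0, 0, 0]], [0, [0, 0, 3.0], [0, 0, 0]]]'

```text
clock: 2.15
position: [0.5337, -0.0745, 0.065]
ee_rot: [3.101, 0.498, -0.002]
force: [0.9, -0.3, 0.5]
width: 0.007
gripper_force: 0.0
```

>>> send_rows --increments '[[0, [0, 0, 2.0], [0, 0, 0]], [0, [0, 0, 0.4], [0, 0, 0]], [0, [0, 0, 0], [0, 0, 0]]]'

```text
clock: 2.45
position: [0.534, -0.0744, 0.0425]
ee_rot: [3.102, 0.497, -0.002]
force: [0.2, 0.9, 0.3]
width: 0.004
gripper_force: 0.0
```

```bash
sed -i 's/^f0=.*/f0=np.array([0.5492,-0.0121,0.3237])/' h.py; python3 - <<'E'
from h import *
from cell import arm
tool(arm.observe())
E
```

```text
t 2.45 TCPf mm [[-34.2 -54.3  42.5]] yaw_f -0.006 z [-0.001 -0.001 -1.   ] F_f [[0.5 0.8 0.3]] q [ 0.16  0.53 -0.17  1.96  0.14  0.66 -1.34]
```

>>> send_rows --increments '[[0, [0, -1.8, 0], [0, 0, 0]], [0, [0, -0.6, 0], [0, 0, 0]], [0, [0, -0.6, 0], [0, 0, 0]], [0, [0, -0.6, 0], [0, 0, 0]], [0, [0, -0.6, 0], [0, 0, 0]]]'

```text
clock: 2.95
position: [0.5222, -0.0337, 0.0434]
ee_rot: [3.101, 0.498, 0.002]
force: [1.2, -4.1, 4.1]
width: 0.004
gripper_force: 2.6
```

>>> send_rows --increments '[[0, [0, -0.6, 0], [0, 0, 0]], [0, [0, -0.6, 0], [0, 0, 0]], [0, [0, -0.6, 0], [0, 0, 0]], [0, [0, -0.6, 0], [0, 0, 0]]]'

```text
clock: 3.35
position: [0.5145, -0.0103, 0.0433]
ee_rot: [3.101, 0.499, 0.002]
force: [0.6, -2.9, 6.4]
width: 0.001
gripper_force: 3.5
```

>>> send_rows --increments '[[0, [0, -0.3, 0], [0, 0, 0]], [0, [0, -0.3, 0], [0, 0, 0]], [0, [0, -0.3, 0], [0, 0, 0]]]'

```text
clock: 3.65
position: [0.5118, -0.0023, 0.0433]
ee_rot: [3.101, 0.499, 0.002]
force: [0.6, -5.3, 6.7]
width: 0.006
gripper_force: 4.1
```

>>> send_rows --increments '[[0, [0, -0.2, 0], [0, 0, 0]], [0, [0, 0, 0], [0, 0, 0]]]'

```text
clock: 3.85
position: [0.5111, -0.0001, 0.0433]
ee_rot: [3.101, 0.499, 0.002]
force: [0.7, -2.6, 7.1]
width: 0.002
gripper_force: 3.5
```

```bash
python3 - <<'E'
from h import *
from cell import arm
tool(arm.observe())
E
```

```text
t 3.85 TCPf mm [[-32.3  23.5  43.3]] yaw_f -0.004 z [ 0.001 -0.001 -1.   ] F_f [[-0.2 -2.7  7.1]] q [ 0.02  0.5  -0.17  2.03  0.14  0.62 -1.49]
```

>>> send_rows --increments '[[0, [0, -0.2, 0], [0, 0, 0]], [0, [0, 0, 0], [0, 0, 0]]]'

```text
clock: 4.05
position: [0.5106, 0.0015, 0.0433]
ee_rot: [3.101, 0.499, 0.002]
force: [0.5, -4.0, 6.9]
width: 0.005
gripper_force: 3.9
```

>>> send_rows --increments '[[0, [0, -0.15, 0], [0, 0, 0]], [0, [0, 0, 0], [0, 0, 0]]]'

```text
clock: 4.25
position: [0.5102, 0.0029, 0.0433]
ee_rot: [3.101, 0.498, 0.002]
force: [-0.0, -4.6, 6.6]
width: 0.007
gripper_force: 4.0
```

>>> send_rows --increments '[[0, [0, -0.15, 0], [0, 0, 0]], [0, [0, 0, 0], [0, 0, 0]]]'

```text
clock: 4.45
position: [0.5097, 0.0043, 0.0433]
ee_rot: [3.101, 0.499, 0.002]
force: [0.2, -4.8, 6.3]
width: 0.003
gripper_force: 4.1
```

```bash
python3 - <<'E'
from h import *
from cell import arm
tool(arm.observe()); p=arm.camera_params("wrist"); im=arm.get_image("wrist")
import pickle; pickle.dump(p,open("w2.pkl","wb")); cv2.imwrite("pics/w2.png",im[:,:,::-1])
print(proj(p,F2W(f0,[[-.032,.045,.055],[.013,.045,.055],[.013,.125,.049],[-.09,.125,.049]])))
E
```

```text
t 4.45 TCPf mm [[-32.3  28.1  43.3]] yaw_f -0.005 z [ 0.002 -0.001 -1.   ] F_f [[-1.3 -4.6  6.3]] q [ 0.01  0.5  -0.17  2.03  0.14  0.62 -1.5 ]
[[284.44239334 246.15738009]
 [281.67287091 164.18508496]
 [131.91363427 163.44740176]
 [159.19078174 329.73522522]]
```

View pics/w2.png

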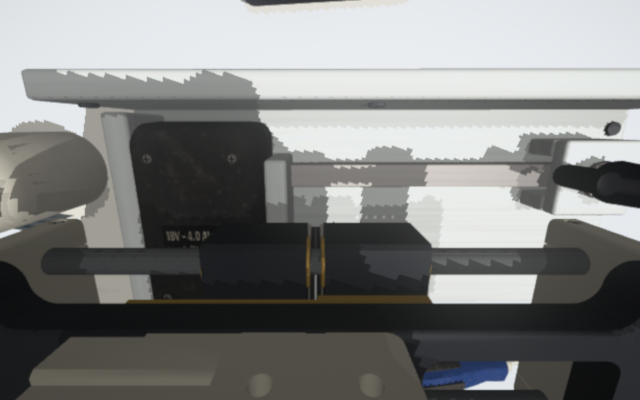

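The picture shows the jaw's back top corner at (290,155) against (282,164) predicted for snug, so about 4 mm remain.

>>> send_rows --increments '[[0, [0, -0.15, 0], [0, 0, 0]], [0, [0, -0.1, 0], [0, 0, 0]], [0, [0, 0, 0], [0, 0, 0]]]'

```text
clock: 4.8
position: [0.5089, 0.0064, 0.0433]
ee_rot: [3.1, 0.498, 0.002]
force: [1.9, -6.2, 6.8]
width: 0.006
gripper_force: 4.2
```

>>> send_rows --increments '[[0, [0, -0.1, 0], [0, 0, 0]], [0, [0, 0, 0], [0, 0, 0]]]'

```text
clock: 5.0
position: [0.5089, 0.0066, 0.0434]
ee_rot: [3.1, 0.497, 0.003]
force: [2.4, -7.9, 5.9]
width: 0.002
gripper_force: 5.1
```

>>> send_rows --increments '[[0, [0, -0.1, 0], [0, 0, 0]], [0, [0, 0, 0], [0, 0, 0]]]'

```text
clock: 5.2
position: [0.5088, 0.0067, 0.0434]
ee_rot: [3.099, 0.496, 0.003]
force: [3.3, -10.5, 5.8]
width: -0.001
gripper_force: 6.0
```

>>> send_rows --increments '[[0, [0, -0.1, 0], [0, 0, 0]], [0, [0, 0, 0], [0, 0, 0]]]'

```text
clock: 5.4
position: [0.5088, 0.0068, 0.0434]
ee_rot: [3.099, 0.494, 0.003]
force: [3.8, -14.1, 5.5]
width: 0.006
gripper_force: 6.9
```

```bash
cat > path.py <<'E'
from h import *
from scipy.optimize import brentq
H=np.array([9.5,14.])
t=np.linspace(0,2*np.pi,72,endpoint=False); C=np.c_[np.cos(t),np.sin(t)]
def body(a):
    u=np.array([np.cos(a),np.sin(a)]);n=np.array([u[1],-u[0]])
    rr=np.linspace(0,30,61)[:,None]
    return u,n,np.r_[12*C,30*u+6*C,rr*u+4*n,rr*u-4*n]
def sd(c,P):
    q=abs(P-c)-H; return (np.linalg.norm(np.maximum(q,0),axis=1)+np.minimum(q.max(1),0)).min()
def centre(a):
    d=np.degrees(a); rc=np.interp(d,[90,100,135,180,300],[30,30,26,30,31])
    u,n,P=body(a)
    b=next(b for b in np.arange(0,50,.1) if sd(rc*u-b*n,P)>0.05)
    return rc*u-b*n
if __name__=="__main__":
    prev=None
    for d in [285,275,262,250,238,226,214,202,190,178,166,154,142,130,118,106,98,91]:
        c=centre(np.radians(d)); print(d,(c+[0,-135]).round(1), None if prev is None else ((c-prev)*[1,-1]/10).round(2)); prev=c
E
python3 path.py; python3 -c "
from h import *
from cell import arm
tool(arm.observe())"
```

```text
285 [  23.3 -160.7] None
275 [  18.2 -164.3] [-0.51  0.36]
262 [  11.4 -167.6] [-0.68  0.33]
250 [   6.2 -169.8] [-0.52  0.22]
238 [   0.3 -171.1] [-0.59  0.13]
226 [  -5.4 -172. ] [-0.57  0.09]
214 [ -12.3 -170.9] [-0.69 -0.11]
202 [ -19.9 -166.3] [-0.76 -0.46]
190 [ -26.1 -160.3] [-0.62 -0.6 ]
178 [ -30.5 -154. ] [-0.44 -0.63]
166 [ -32.8 -147.8] [-0.23 -0.62]
154 [ -34.2 -141.9] [-0.13 -0.59]
142 [ -34.8 -136.3] [-0.06 -0.57]
130 [ -34.1 -128.9] [ 0.07 -0.73]
118 [ -29.7 -119.2] [ 0.44 -0.98]
106 [ -23.8 -111.3] [ 0.59 -0.78]
98 [ -19.8 -107.5] [ 0.4  -0.39]
91 [ -16.1 -105.3] [ 0.37 -0.22]
t 5.4 TCPf mm [[-32.3  30.8  43.4]] yaw_f -0.007 z [ 0.003 -0.003 -1.   ] F_f [[ -0.9 -14.6   5.5]] q [ 0.    0.49 -0.16  2.04  0.14  0.62 -1.51]
```

>>> send_rows --increments '[[0, [0, 0.5, 0], [0, 0, 0]], [0, [0, 2.5, 0], [0, 0, 0]], [0, [0, 2.0, -2.0], [0, 0, 0]], [0, [0, 2.0, -4.0], [0, 0, 0]], [0, [0, 0, 0], [0, 0, 0]]]'

```text
clock: 5.9
position: [0.5324, -0.0588, 0.1066]
ee_rot: [3.1, 0.494, 0.01]
force: [0.7, 1.2, 0.6]
width: 0.003
gripper_force: 0.0
```

```bash
python3 -c "
from h import *
from cell import arm
tool(arm.observe())"
```

```text
t 5.9 TCPf mm [[-30.8 -38.9 106.6]] yaw_f -0.008 z [ 0.007 -0.001 -1.   ] F_f [[1.  0.9 0.6]] q [ 0.15  0.43 -0.18  1.92  0.11  0.79 -1.35]
```

>>> send_rows --increments '[[0, [1.2, 3.1, 0], [0, 0, 0]], [0, [1.2, 3.2, 0], [0, 0, 0]], [0, [1.2, 3.2, 0], [0, 0, 0]], [0, [1.3, 3.2, 0], [0, 0, 0]], [0, [0, 0, 0], [0, 0, 0]]]'

```text
clock: 6.4
position: [0.6173, -0.1654, 0.1018]
ee_rot: [3.101, 0.493, 0.001]
force: [0.3, -0.5, 0.1]
width: 0.005
gripper_force: 0.0
```

```bash
python3 -c "
from h import *
from cell import arm
tool(arm.observe())"
```

```text
t 6.4 TCPf mm [[  15.8 -167.   101.8]] yaw_f -0.008 z [ 0.001 -0.002 -1.   ] F_f [[ 0.1 -0.6  0.1]] q [ 0.28  0.58 -0.15  1.66  0.11  0.9  -1.17]
```

>>> send_rows --increments '[[0, [0.2, 0, 2.4], [0, 0, 0]], [0, [0, 0, 2.0], [0, 0, 0]], [0, [0, 0, 0.5], [0, 0, 0]], [0, [-0.6, 0.1, 0], [0, 0, 0]], [0, [-0.6, 0.2, 0], [0, 0, 0]]]'

```text
clock: 6.9
position: [0.608, -0.166, 0.0543]
ee_rot: [-3.101, -0.502, -0.003]
force: [3.1, 0.7, -0.2]
width: 0.006
gripper_force: 1.3
```

>>> send_rows --increments '[[0, [-0.6, 0.1, 0], [0, 0, 0]], [0, [-0.6, 0.1, 0], [0, 0, 0]], [0, [-0.7, -0.1, 0], [0, 0, 0]]]'

```text
clock: 7.2
position: [0.5889, -0.1747, 0.0541]
ee_rot: [3.101, 0.499, 0.001]
force: [0.7, -0.4, 0.3]
width: 0.005
gripper_force: 0.5
```

```bash
python3 -c "
from h import *
from cell import arm
tool(arm.observe())"
```

```text
t 7.2 TCPf mm [[ -14.1 -166.8   54.1]] yaw_f -0.004 z [ 0. -0. -1.] F_f [[ 0.5 -0.6  0.3]] q [ 0.3   0.61 -0.15  1.76  0.12  0.78 -1.16]
```

>>> send_rows --increments '[[0, [-0.6, -0.05, 0], [0, 0, 0]], [0, [-0.6, -0.6, 0], [0, 0, 0]], [0, [-0.45, -0.65, 0], [0, 0, 0]], [0, [-0.25, -0.6, 0], [0, 0, 0]], [0, [-0.1, -0.6, 0], [0, 0, 0]]]'

```text
clock: 7.7
position: [0.5621, -0.1563, 0.0538]
ee_rot: [3.101, 0.5, 0.0]
force: [1.5, -2.3, -0.8]
width: 0.001
gripper_force: 0.8
```

```bash
python3 -c "
from h import *
from cell import arm
tool(arm.observe())"
```

```text
t 7.7 TCPf mm [[ -33.6 -140.8   53.8]] yaw_f -0.004 z [ 0. -0. -1.] F_f [[ 0.6 -2.7 -0.8]] q [ 0.29  0.57 -0.16  1.84  0.12  0.74 -1.18]
```

>>> send_rows --increments '[[0, [-0.1, -0.5, 0], [0, 0, 0]], [0, [0.1, -0.7, 0], [0, 0, 0]], [0, [0.4, -1.0, 0], [0, 0, 0]], [0, [0.6, -0.8, 0], [0, 0, 0]], [0, [0.4, -0.4, 0], [0, 0, 0]]]'

```text
clock: 8.2
position: [0.5654, -0.1182, 0.0537]
ee_rot: [-3.1, -0.502, 0.0]
force: [-0.4, -1.0, 0.8]
width: 0.007
gripper_force: 0.5
```

```bash
python3 -c "
from h import *
from cell import arm
tool(arm.observe())"
```

```text
t 8.2 TCPf mm [[ -18.4 -105.8   53.7]] yaw_f -0.002 z [-0.     0.001 -1.   ] F_f [[-0.7 -0.8  0.8]] q [ 0.23  0.56 -0.16  1.86  0.12  0.73 -1.25]
```

>>> send_rows --increments '[[0, [-0.6, 0, 0], [0, 0, 0]], [0, [-2, 0.5, -2.5], [0, 0, 0]], [0, [-2.5, 1.0, -3.0], [0, 0, 0]], [0, [0, 0, 0], [0, 0, 0]]]'

```text
clock: 8.6
position: [0.5207, -0.154, 0.1118]
ee_rot: [3.099, 0.493, 0.004]
force: [0.5, -0.6, -0.4]
width: 0.004
gripper_force: 0.0
```

```bash
python3 - <<'E'
from h import *
from cell import arm
import pickle
tool(arm.observe()); p=arm.camera_params("wrist"); im=arm.get_image("wrist"); pickle.dump(p,open("w3.pkl","wb"))
cv2.imwrite("pics/w3.png",im[:,:,::-1])
print(proj(p,F2W(f0,[[0,-.135,.072],[.04,-.135,.08],[.022,-.113,.04],[.022,-.157,.04]])))
E
```

```text
t 8.6 TCPf mm [[ -72.2 -125.5  111.8]] yaw_f -0.008 z [ 0.003 -0.003 -1.   ] F_f [[ 0.3 -0.7 -0.4]] q [ 0.31  0.44 -0.17  1.9   0.1   0.81 -1.16]
[[328.56286025 113.23435282]
 [329.47035991  42.99870415]
 [297.27407677  84.80820815]
 [355.86738076  84.34649702]]
```

View pics/w3.png

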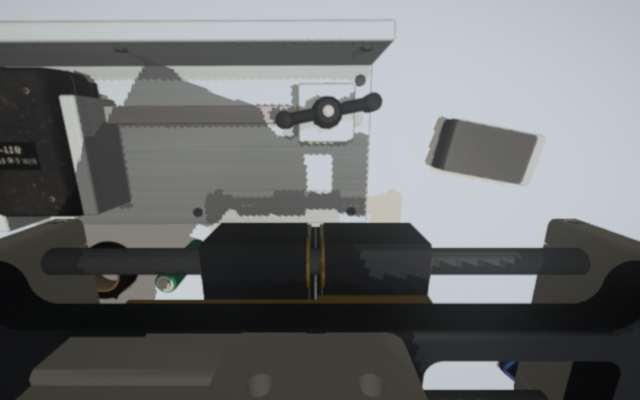

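The hub is at (328,112) as predicted. The ribs at (284,120) and (373,101) put the wing at about 102° with the other at 282°, so stroke 1 worked.

>>> send_rows --increments '[[0, [3.2, 1.2, 0], [0, 0, -0.006]], [0, [3.2, 1.2, 0], [0, 0, 0]], [0, [3.2, 1.2, 0], [0, 0, 0]], [0, [0.1, 0.1, 1.0], [0, 0, 0]], [0, [0, 0, 0], [0, 0, 0]]]'

```text
clock: 9.15
position: [0.6244, -0.1537, 0.096]
ee_rot: [-3.098, -0.511, 0.005]
force: [-0.8, -0.2, -0.9]
width: 0.003
gripper_force: 0.0
```

```bash
python3 -c "
from h import *
from cell import arm
tool(arm.observe())"
```

```text
t 9.15 TCPf mm [[  26.3 -158.2   96. ]] yaw_f 0.003 z [-0.003  0.001 -1.   ] F_f [[-0.8  0.1 -0.9]] q [ 0.26  0.6  -0.16  1.65  0.11  0.9  -1.18]
```

>>> send_rows --increments '[[0, [-0.1, 0.4, 1.5], [0, 0, 0]], [0, [0, 0, 2.3], [0, 0, 0]], [0, [0, 0, 0.4], [0, 0, 0]], [0, [-0.6, 0.2, 0], [0, 0, 0]], [0, [-0.7, 0.3, 0], [0, 0, 0]]]'

```text
clock: 9.65
position: [0.6148, -0.1672, 0.0573]
ee_rot: [-3.099, -0.51, -0.002]
force: [2.8, 1.6, -0.7]
width: 0.005
gripper_force: 1.3
```

```bash
python3 -c "
from h import *
from cell import arm
tool(arm.observe())"
```

```text
t 9.65 TCPf mm [[  12.9 -167.9   57.3]] yaw_f 0.003 z [ 0.001  0.001 -1.   ] F_f [[ 3.2  0.7 -0.7]] q [ 0.28  0.63 -0.15  1.7   0.12  0.82 -1.17]
```

>>> send_rows --increments '[[0, [-0.65, 0.2, 0.2], [0, 0, 0]], [0, [-0.6, 0.1, 0], [0, 0, 0]], [0, [-0.6, 0.1, 0], [0, 0, 0]], [0, [-0.7, -0.1, 0], [0, 0, 0]], [0, [-0.7, -0.4, 0], [0, 0, 0]]]'

```text
clock: 10.15
position: [0.5827, -0.1782, 0.0548]
ee_rot: [3.1, 0.508, -0.001]
force: [1.6, -1.9, -0.1]
width: 0.007
gripper_force: 0.6
```

```bash
python3 -c "
from h import *
from cell import arm
tool(arm.observe())"
```

```text
t 10.15 TCPf mm [[ -21.  -168.1   54.8]] yaw_f 0.001 z [-0.    -0.001 -1.   ] F_f [[ 0.9 -2.3 -0.1]] q [ 0.31  0.6  -0.15  1.78  0.13  0.77 -1.15]
```

Next: (-26.1,-160.3), (-30.5,-154), (-33,-147.8), (-34.2,-141.9), (-34.8,-136.3), then round to about 95°.

>>> send_rows --increments '[[0, [-0.5, -0.7, 0], [0, 0, 0]], [0, [-0.45, -0.65, 0], [0, 0, 0]], [0, [-0.25, -0.6, 0], [0, 0, 0]], [0, [-0.1, -0.6, 0], [0, 0, 0]], [0, [-0.1, -0.6, 0], [0, 0, 0]]]'

```text
clock: 10.65
position: [0.56, -0.1512, 0.0547]
ee_rot: [3.1, 0.51, -0.0]
force: [-0.1, -0.5, -0.4]
width: 0.006
gripper_force: 0.5
```

```bash
python3 -c "
from h import *
from cell import arm
tool(arm.observe())"
```

```text
t 10.65 TCPf mm [[ -33.9 -135.3   54.7]] yaw_f 0.002 z [-0. -0. -1.] F_f [[-0.3 -0.5 -0.4]] q [ 0.28  0.56 -0.16  1.85  0.13  0.74 -1.19]
```

>>> send_rows --increments '[[0, [0.05, -0.65, 0], [0, 0, 0]], [0, [0.4, -1.0, 0], [0, 0, 0]], [0, [0.6, -0.8, 0], [0, 0, 0]], [0, [0.45, -0.4, 0], [0, 0, 0]], [0, [0.3, -0.1, 0], [0, 0, 0]]]'

```text
clock: 11.15
position: [0.5683, -0.1166, 0.0546]
ee_rot: [-3.099, -0.512, 0.0]
force: [-1.7, 1.2, -0.5]
width: 0.006
gripper_force: 0.9
```

```bash
python3 -c "
from h import *
from cell import arm
tool(arm.observe())"
```

```text
t 11.15 TCPf mm [[ -15.2 -105.1   54.6]] yaw_f 0.004 z [-0.     0.001 -1.   ] F_f [[-1.2  1.7 -0.5]] q [ 0.22  0.56 -0.16  1.85  0.13  0.74 -1.25]
```

>>> send_rows --increments '[[0, [-0.6, 0, 0], [0, 0, 0]], [0, [-2, 0.5, -2.5], [0, 0, 0]], [0, [-2.5, 1.0, -3.0], [0, 0, 0]], [0, [0, 0, 0], [0, 0, 0]]]'

```text
clock: 11.55
position: [0.5237, -0.1525, 0.1129]
ee_rot: [3.098, 0.502, 0.005]
force: [0.8, -0.2, 0.8]
width: 0.004
gripper_force: 0.0
```

```bash
python3 - <<'E'
from h import *
from cell import arm
tool(arm.observe()); p=arm.camera_params("wrist"); im=arm.get_image("wrist")
print(proj(p,F2W(f0,[[0,-.135,.072]])))
cv2.imwrite("pics/w4.png",cv2.resize(im[0:220,60:420,::-1],None,fx=2,fy=2,interpolation=cv2.INTER_CUBIC))
E
```

```text
t 11.55 TCPf mm [[ -68.8 -125.   112.9]] yaw_f -0.003 z [ 0.003 -0.003 -1.   ] F_f [[ 0.7 -0.4  0.8]] q [ 0.31  0.44 -0.17  1.89  0.1   0.81 -1.16]
[[329.84072928 118.63924377]]
```

View pics/w4.png

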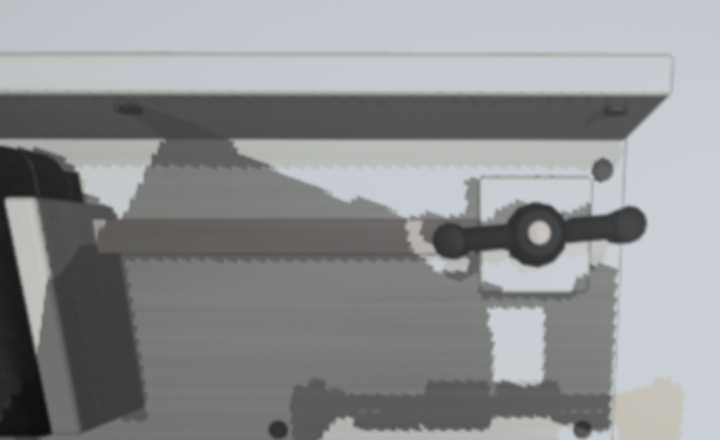

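The ribs at (450,241) and (628,224) in the crop put the wing at 95.5°, so the joint is at about 6.19 with about 184° left. This is the last stroke.

>>> send_rows --increments '[[0, [3.0, 1.2, 0], [0, 0, 0]], [0, [3.0, 1.4, 0], [0, 0, 0]], [0, [3.0, 1.4, 0], [0, 0, 0]], [0, [0, 0.1, 1.0], [0, 0, 0]], [0, [0, 0, 0], [0, 0, 0]]]'

```text
clock: 12.1
position: [0.6219, -0.1579, 0.097]
ee_rot: [-3.098, -0.51, 0.005]
force: [-0.8, -0.0, -0.1]
width: 0.004
gripper_force: 0.0
```

```bash
python3 -c "
from h import *
from cell import arm
tool(arm.observe())"
```

```text
t 12.1 TCPf mm [[  22.6 -161.4   97. ]] yaw_f 0.003 z [-0.003  0.001 -1.   ] F_f [[-0.8  0.2 -0.1]] q [ 0.27  0.59 -0.16  1.66  0.11  0.9  -1.17]
```

>>> send_rows --increments '[[0, [0, 0.3, 1.6], [0, 0, 0]], [0, [0, 0, 2.3], [0, 0, 0]], [0, [0, 0, 0.4], [0, 0, 0]], [0, [-0.6, 0.2, 0], [0, 0, 0]], [0, [-0.6, 0.2, 0], [0, 0, 0]]]'

```text
clock: 12.6
position: [0.6138, -0.1688, 0.0573]
ee_rot: [-3.1, -0.51, -0.002]
force: [2.6, 1.3, 0.3]
width: 0.005
gripper_force: 1.1
```

>>> send_rows --increments '[[0, [-0.6, 0.2, 0], [0, 0, 0]], [0, [-0.6, 0.1, 0], [0, 0, 0]], [0, [-0.6, 0.05, 0], [0, 0, 0]], [0, [-0.7, -0.1, 0], [0, 0, 0]], [0, [-0.7, -0.4, 0], [0, 0, 0]]]'

```text
clock: 13.1
position: [0.5819, -0.179, 0.0568]
ee_rot: [3.099, 0.508, -0.001]
force: [0.3, -1.7, -0.9]
width: 0.006
gripper_force: 0.5
```

```bash
python3 -c "
from h import *
from cell import arm
tool(arm.observe())"
```

```text
t 13.1 TCPf mm [[ -22.1 -168.6   56.8]] yaw_f 0.001 z [-0.    -0.001 -1.   ] F_f [[-0.3 -1.7 -0.9]] q [ 0.32  0.6  -0.15  1.78  0.12  0.78 -1.15]
```

>>> send_rows --increments '[[0, [-0.4, -0.8, 0], [0, 0, 0]], [0, [-0.4, -0.65, 0], [0, 0, 0]], [0, [-0.25, -0.6, 0], [0, 0, 0]], [0, [-0.1, -0.6, 0], [0, 0, 0]], [0, [-0.1, -0.6, 0], [0, 0, 0]]]'

```text
clock: 13.6
position: [0.5604, -0.1505, 0.0568]
ee_rot: [3.1, 0.51, -0.0]
force: [0.5, -1.2, 0.4]
width: 0.006
gripper_force: 0.5
```

>>> send_rows --increments '[[0, [0.0, -0.65, 0], [0, 0, 0]], [0, [0.4, -1.0, 0], [0, 0, 0]], [0, [0.6, -0.8, 0], [0, 0, 0]], [0, [0.2, -0.2, 0], [0, 0, 0]], [0, [0, 0, 0], [0, 0, 0]]]'

```text
clock: 14.1
position: [0.564, -0.1208, 0.0567]
ee_rot: [-3.099, -0.512, -0.0]
force: [-0.8, 0.0, -0.6]
width: 0.008
gripper_force: 0.0
```

```bash
python3 -c "
from h import *
from cell import arm
tool(arm.observe())"
```

```text
t 14.1 TCPf mm [[ -20.6 -107.8   56.7]] yaw_f 0.004 z [ 0.     0.001 -1.   ] F_f [[-0.8  0.3 -0.6]] q [ 0.23  0.56 -0.16  1.86  0.12  0.74 -1.24]
```

>>> send_rows --increments '[[0, [0.3, -0.1, 0], [0, 0, 0]], [0, [0.2, 0, 0], [0, 0, 0]], [0, [0, 0, 0], [0, 0, 0]]]'

```text
clock: 14.4
position: [0.5681, -0.1196, 0.0566]
ee_rot: [-3.1, -0.509, 0.0]
force: [-0.4, -0.3, -1.0]
width: 0.005
gripper_force: 0.3
```

>>> send_rows --increments '[[0, [0.15, 0, 0], [0, 0, 0]], [0, [0, 0, 0], [0, 0, 0]]]'

```text
clock: 14.6
position: [0.5695, -0.1193, 0.0567]
ee_rot: [3.1, 0.509, 0.0]
force: [-1.5, 0.8, -0.5]
width: 0.008
gripper_force: 0.4
```

>>> send_rows --increments '[[0, [0.1, 0, 0], [0, 0, 0]], [0, [0, 0, 0], [0, 0, 0]]]'

```text
clock: 14.8
position: [0.5704, -0.1189, 0.0567]
ee_rot: [3.1, 0.509, 0.0]
force: [-2.2, 0.7, -0.5]
width: 0.004
gripper_force: 0.5
```

```bash
python3 -c "
from h import *
from cell import arm
tool(arm.observe())"
```

```text
t 14.8 TCPf mm [[ -13.8 -108.    56.7]] yaw_f 0.002 z [ 0. -0. -1.] F_f [[-1.9  1.4 -0.5]] q [ 0.23  0.56 -0.16  1.84  0.12  0.74 -1.25]
```

>>> send_rows --increments '[[0, [0.1, 0, 0], [0, 0, 0]], [0, [0, 0, 0], [0, 0, 0]]]'

```text
clock: 15.0
position: [0.5708, -0.1187, 0.0567]
ee_rot: [3.1, 0.509, -0.002]
force: [-2.9, 0.2, 1.2]
width: 0.006
gripper_force: 1.9
```

>>> send_rows --increments '[[0, [0.1, 0, 0], [0, 0, 0]], [0, [0, 0, 0], [0, 0, 0]]]'

```text
clock: 15.2
position: [0.5709, -0.1186, 0.0566]
ee_rot: [3.1, 0.509, -0.004]
force: [-7.5, -1.3, 3.4]
width: 0.005
gripper_force: 3.4
```

>>> send_rows --increments '[[0, [0.1, 0, 0], [0, 0, 0]], [0, [0, 0, 0], [0, 0, 0]]]'

```text
clock: 15.4
position: [0.571, -0.1185, 0.0565]
ee_rot: [3.1, 0.508, -0.006]
force: [-8.9, -2.1, 6.6]
width: 0.005
gripper_force: 4.7
```

>>> send_rows --increments '[[0, [-0.6, 0, 0], [0, 0, 0]], [0, [-2, 0.5, -2.5], [0, 0, 0]], [0, [-3, 0, -4.5], [0, 0, 0]], [0, [-1, -2, -4], [0, 0, 0]], [0, [0, 0, 0], [0, 0, 0]]]'

```text
clock: 15.9
position: [0.5099, -0.1231, 0.1687]
ee_rot: [3.098, 0.51, 0.014]
force: [0.3, 0.3, 0.1]
width: 0.006
gripper_force: 0.0
```

```bash
python3 - <<'E'
from h import *
from cell import arm
tool(arm.observe()); p=arm.camera_params("wrist"); im=arm.get_image("wrist")
print((proj(p,F2W(f0,[[0,-.135,.072],[.013,.045,.055],[.013,.125,.049]]))-[60,0])*[1.6,1.6])
cv2.imwrite("pics/w5.png",cv2.resize(im[0:240,60:520,::-1],None,fx=1.6,fy=1.6,interpolation=cv2.INTER_CUBIC))
E
```

```text
t 15.9 TCPf mm [[-72.5 -92.7 168.7]] yaw_f 0.003 z [ 0.009 -0.001 -1.   ] F_f [[0.4 0.1 0.1]] q [ 0.28  0.34 -0.19  1.89  0.08  0.91 -1.19]
[[487.03385746 186.88735073]
 [163.57781457 163.06612943]
 [ 29.58634535 163.5365864 ]]
```

View pics/w5.png

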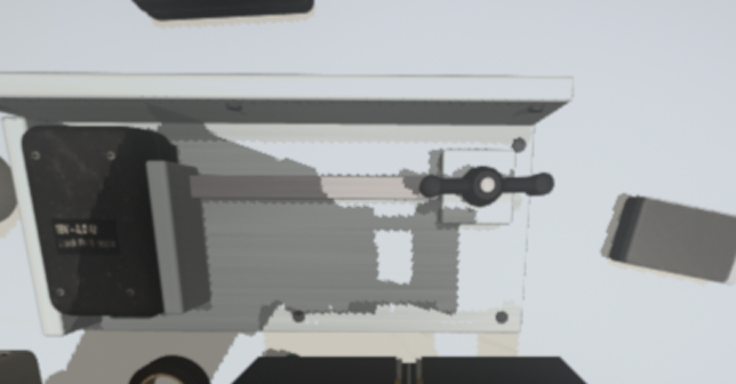

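The wings now lie along the fixture's y axis, with ribs at (430,186) and (543,183), so the screw is at its stop. The pack sits between jaw and fence without a visible gap.

```bash
python3 -c "
from cell import arm
print(arm.sign_off())"
```

```text
the job is handed in; nothing more can be done
None
```

The job is handed in at about 16 s: the pack is snug between the jaw and the fence (jaw stalled at about 14 N), and the wing screw was stroked clockwise in three strokes up to its stop (about 9 N); no bystanders were touched.

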